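# Feed the orange to the citrus press and close the lid softly

## Task

Feed the waiting orange into its citrus press: press down the red lever of the press that has the orange on its chute and keep it down until the lid is up and the orange has rolled into the hopper by itself, then let the lever rise slowly under your fingertips so that the lid eases fully shut without slamming. Work the lid only by its lever, do not touch or lift the fruit, and leave the other press with the lime shut. Disturb nothing else on the counter.

Things in the scene. Friction and masses are not known exactly. Their poses are not given: they have to be found in the camera images.
- press_orange: Citrus press with the orange on its chute; both presses look alike but for the fruit; fixed. Origin on the counter under the hopper's centre, x from its front (lever) to its rear (chute), z up. Black base, clear hopper 160 (x) by 150 mm, rim at z = 160 mm. In front, under the lever, a drip tray and a glass (rim at z = 74 mm).
- press_lime: Citrus press with the lime on its chute; both presses look alike but for the fruit; fixed. Origin on the counter under the hopper's centre, x from its front (lever) to its rear (chute), z up. Black base, clear hopper 160 (x) by 150 mm, rim at z = 160 mm. In front, under the lever, a drip tray and a glass (rim at z = 74 mm).
- hinge_orange (a point): Middle of the orange press's hinge, along the press's y axis, 80 mm in front of its origin, 165 mm up. Lid (157 by 140 mm, to the rear) and lever (to the front) are one rigid rocker. A lip 35 mm high at the lid's rear end holds the fruit on the chute (sloping 0.22 rad); once the lid is up by 0.6 rad or more it rolls in by itself within a second.
- hinge_lime (a point): Middle of the lime press's hinge, along the press's y axis, 80 mm in front of its origin, 165 mm up. Lid (157 by 140 mm, to the rear) and lever (to the front) are one rigid rocker. A lip 35 mm high at the lid's rear end holds the fruit on the chute (sloping 0.22 rad); once the lid is up by 0.6 rad or more it rolls in by itself within a second.
- hopper_orange (a point): Centre of the orange press's hopper floor, 65 mm above the counter. Walls 5 mm thick, 95 mm deep inside, open at the top under the lid.
- lever_orange_pad (a point): Middle of the top face of the orange press's red lever pad (40 mm along the lever, 45 wide, 10 thick). It circles the hinge at 90 mm: lid shut, it is 166 mm in front of the press's origin and 192 mm up, its front edge raised by 0.25 rad; at the stop 157 mm in front and 118 mm up, its front edge lowered by 0.6 rad. Open space above.
- lever_lime_pad (a point): Middle of the top face of the lime press's red lever pad (40 mm along the lever, 45 wide, 10 thick). It circles the hinge at 90 mm: lid shut, it is 166 mm in front of the press's origin and 192 mm up, its front edge raised by 0.25 rad; at the stop 157 mm in front and 118 mm up, its front edge lowered by 0.6 rad. Open space above.
- lever_orange (a joint): Angle of the orange press's lid and lever: 0 = lid shut, 0.85 = stop, lid fully up; grows as the lever pad is pushed down. The lid's weight shuts it: about 2 to 4 N on the pad hold it up. Let go, it falls and slams at about 3 rad/s; a soft closing stays below 1 rad/s (90 mm/s at the pad).
- lever_lime (a joint): Angle of the lime press's lid and lever: 0 = lid shut, 0.85 = stop, lid fully up; grows as the lever pad is pushed down. The lid's weight shuts it: about 2 to 4 N on the pad hold it up. Let go, it falls and slams at about 3 rad/s; a soft closing stays below 1 rad/s (90 mm/s at the pad).
- orange_center (a point): Centre of the orange, a ball of 64 mm diameter, about 150 g, waiting at the foot of its press's chute, 206 mm above the counter; in the hopper its centre is about 97 mm above the counter.
- lime_center (a point): Centre of the green lime, a ball of 52 mm diameter, waiting on the chute of the other press; must stay there.
- orange: The same orange; the origin is on its surface and turns with it as it rolls.
- glass_orange: Small tumbler, 60 mm wide and 62 mm high, under the spout and lever of the orange press; origin at the centre of its underside.
- glass_lime: The same under the lever of the lime press.
- jar: Amber jar, 56 mm wide, 90 mm high, between the presses; origin at the centre of its underside.
- mug: Blue mug, 80 mm wide, 90 mm high, on the right; origin at the centre of its underside.
- syrup: Green syrup bottle, 66 mm wide, 200 mm high, on the right; origin at the centre of its underside.
- bowl: White bowl, 130 mm wide, 55 mm high, on the left; origin at the centre of its underside.
Mind the look-alikes: they are no part of the job. There is more than one size of the syrup; the one meant has the size given above.

How it is judged:
On the way, in this order (a step that is already met when the one before it is completed fails the run):
1. the orange has rolled into the hopper while its lid is still held up (z of orange_center in the frame of press_orange between 0.06 and 0.13 m and x of orange_center in the frame of press_orange between -0.075 and 0.075 m and y of orange_center in the frame of press_orange between -0.075 and 0.075 m and value of joint lever_orange above 0.3 rad), for 0.2 s.
2. the lid is fully shut again (value of joint lever_orange below 0.03 rad), for 0.2 s.
At the end, for the whole second after the job is handed in: The orange lies at rest inside the hopper of its press, that lid is shut to within 0.03 rad, the lime press is shut with the lime on its chute (within 20 mm of its start), and glasses, jar, mug, bottle and bowl stand upright within 30 mm of where they were (z of orange_center in the frame of press_orange between 0.06 and 0.13 m and x of orange_center in the frame of press_orange between -0.075 and 0.075 m and y of orange_center in the frame of press_orange between -0.075 and 0.075 m and value of joint each of lever_orange, lever_lime below 0.03 rad and linear speed of orange below 0.05 m/s and distance of lime_center from where it was at the start of the episode below 0.02 m and distance of each of glass_orange, glass_lime, jar, mug, syrup, bowl from where it was at the start of the episode below 0.03 m and angle between each of glass_orange, glass_lime, jar, mug, syrup, bowl's own z axis and vertical below 0.15 rad); the robot touches nothing.
It fails at once if the lid slams: it nears its seat (below 0.4 rad) closing faster than 1.5 rad/s (value of joint lever_orange below 0.4 rad and velocity of joint lever_orange below -1.5 rad/s).
It fails at once if the lid is raised by hand from over the hopper and not by its lever (velocity of joint lever_orange above 0.15 rad/s and x of the grasp point in the frame of press_orange above -0.06 m).
It fails at once if the robot touches the orange, or it is lifted above its chute (contact force between any of the arm, the fingers and orange above 0.5 N or height (world z) of orange_center above 0.26 m).
It fails at once if the lime press is opened by more than 0.12 rad or the lime moved by more than 20 mm (value of joint lever_lime above 0.12 rad or distance of lime_center from where it was at the start of the episode above 0.02 m).
It fails at once if a glass, the jar, mug, bottle or bowl is moved by more than 30 mm or lifted (distance of any of glass_orange, glass_lime, jar, mug, syrup, bowl from where it was at the start of the episode above 0.03 m).
It also fails if it takes over 45 s, if anything falls off the work surface, if the arm or the gripper's body presses on something with over 40 N, if the wrist force passes 120 N, or if a joint passes its speed limit or range.

## Robot

A 6-joint arm with a two-finger parallel gripper is mounted at the origin on the work surface. World frame = base frame: x ahead of the robot, y to its left, z up, the work surface at z = 0. Lengths are in m, angles in rad, forces in N, time in s.
With the tool pointing down it reaches from about 0.425 to 0.95 m from the base axis. Payload 3.5 kg.
Tool frame: the origin (TCP) lies midway between the tips of the shut fingers; the grasp point (between the pads) lies 19 mm behind it; z points along the fingers, y is the line along which they close (so a half turn about z gives the same grasp; the last joint's range is limited). The gripper opens to 85 mm and grips with 20 to 120 N. Pads are 22 mm wide; open, the fingers measure 114 mm over their backs; the gripper's body (76 mm by 85 mm) begins 54 mm behind the grasp point. The pads swing forward as they close: fully open they stand 13 mm farther back than shut.
Start: joints at [-0.15, 0.286, 1.577, -0, 1.279, -0.15], TCP at [0.675, 0, 0.194] pointing down, gripper open.
Joint ranges: [-2.77, 2.77], [-0.9, 2.22], [0.21, 2.48], [-1.53, 4.67], [0.24, 2.81], [-2.84, 2.84]. Speed limits (rad/s): [2.79, 2.79, 3.14, 3.14, 3.14, 3.14].

## Interface

Orientations are given as a unit quaternion [x, y, z, w].
In Python, from plant import ctrl, cams, order gives the robot as it stands.
- The arm moves only by the tool move_arm, never from a script. Its argument "plan" is one flat list of numbers, 7 for each row, row after row: the shift along the world's x, y, z in mm, then the turn, a rotation vector about the world's x, y, z in degrees, then the finger opening in mm, from 0 to 85.4. A call has 1 to 12 rows; each row shifts and turns the commanded pose from where the row before left it; what a row does not reach is not made up. A row lasts 1/10 s, in which the tool goes at most 50 mm and 8.59 degrees, less where a joint would pass 70% of its speed; a pose out of reach is approached as far as the arm can. A call is refused whole if a number of a shift passes 50 or a number of a turn 8.59, either way. A call with a gripper value outside its range is refused whole. The fingers move at their own pace and stop on an object; "newtons" is the grip in N (left out, the last holds). Time passes only in rows, so rows that do not move let the fingers close. It gives the time, the measured TCP pose, the force, the opening and the grip force at its end, in the units of the state.
- ctrl.get_state(): the state, without advancing time (a new reading comes with each control period).
- cams.read_camera(name): name is "scene" or "side" or "wrist"; returns a dict with "color" (400x640x3 uint8, red, green, blue), "fov_y" (degrees; the focal length in pixels is half the picture's height over the tangent of half this angle, whatever the lens; pixels are square), "cx", "cy" (the principal point, pixels), "origin" and "orientation" of the camera in the world; the wrist camera has in their place "T_tool_cam" (4x4, takes a point from camera to tool coordinates, whose origin is the TCP and whose axes are the flange's). Camera axes: x right, y up, looking along -z (the intrinsics and any distortion apply to the point x, -y, -z); pixel columns grow to the right and rows downward; lengths in m; the calibration is good to about 2 mm. A picture is of the moment at which its call begins: read the wrist's pose just before it. There is no depth.
- order.sign_off(): hands the job in; it is judged then, once.
The state is a dict: "time": time; "qpos": joint angles; "dq": joint speeds; "joint_efforts": joint torques, N m; "eef_pos": TCP position; "tcp_rot": TCP orientation; "contact_force": force on the tool from outside, world axes, zero at the start; "wrist_torque": the same for the moment, N m; "opening": opening from 0.0 (shut) to 1.0 (fully open); "finger_force": force on a finger pad.
Only numpy, scipy, OpenCV 4.12 (cv2) and the standard library are available. Lean on these libraries where they do the work, as an engineer would, in place of code of your own. Each camera call takes 0.05 s, during which the arm holds its last target. There are 200 camera calls.

## Working session

There is one attempt and no reset: what is moved stays moved. The work goes in short steps, Python scripts to look and compute and a tool call to move; the robot and the scene stay as the last step left them, time stands still between calls to the robot, and variables do not carry over. Pictures are saved under pics/ and viewed, at most 10 in all, crops included, and the job is handed in when it is done.

Besides the shell and the picture viewer there is one more tool, called after "Call:" by a JSON object that holds its "name" and its "arguments". move_arm: Moves the arm, as the interface text tells. Its arguments: {"type":"object","properties":{"plan":{"type":"array","items":{"type":"number"}},"newtons":{"type":"number"}},"required":["plan"]}

```bash
mkdir -p pics; cat > h.py <<'E'
import numpy as np,cv2
from scipy.spatial.transform import Rotation as R
from plant import ctrl,cams,order
def shot(n,f=None):
    c=cams.read_camera(n)
    if f: cv2.imwrite('pics/'+f,c['color'][:,:,::-1])
    return c
def ray(c,u,v):
    f=200/np.tan(np.radians(c['fov_y'])/2)
    p=np.array([[[u,v]]],float)
    K=np.array([[f,0,c['cx']],[0,f,c['cy']],[0,0,1]])
    d=np.array(c.get('distortion',np.zeros(5)),float)
    x,y=cv2.undistortPoints(p,K,d)[0,0]
    o=np.array(c['orientation']); M=R.from_quat(o).as_matrix() if o.size==4 else o
    return np.array(c['origin']),M@np.array([x,-y,-1])
def plane(c,u,v,z):
    o,d=ray(c,u,v); return o+d*(z-o[2])/d[2]
E
python3 - <<'E'
from h import *
for n in('scene','side'):
    c=shot(n,n+'.png'); print({k:v for k,v in c.items() if k!='color'})
print(ctrl.get_state())
E
```

```text
{'fov_y': 54.23913126042414, 'cx': 317.8904354866348, 'cy': 197.10607755616002, 'origin': array([ 1.03145793, -0.77511722,  0.89533724]), 'orientation': array([0.40898521, 0.12053821, 0.25059062, 0.86914094])}
{'fov_y': 47.41783286521255, 'cx': 319.7148793022683, 'cy': 201.3565913162543, 'origin': array([0.1665441 , 0.89222577, 0.91535083]), 'orientation': array([-0.08774895,  0.42429823,  0.88460633, -0.17246096])}
{'time': 0.1, 'qpos': array([-1.50013334e-01,  2.87080118e-01,  1.57803030e+00,  1.90058473e-05,
        1.27860604e+00, -1.49974463e-01]), 'dq': array([ 0.00071571, -0.00160972, -0.00287615,  0.00132069, -0.00075763,
       -0.00094522]), 'joint_efforts': array([ 1.14915063e-03, -4.07295120e+01, -2.93698221e+01, -1.06323112e-04,
        3.42678482e-03, -4.41654265e-06]), 'eef_pos': array([6.74328030e-01, 1.27435166e-04, 1.92783719e-01]), 'tcp_rot': array([ 7.07122068e-01,  7.07090697e-01, -6.22921744e-04, -8.60053854e-04]), 'contact_force': array([ 0.39593093, -0.26823261,  0.50739146]), 'wrist_torque': array([-0.00852118, -0.00819336,  0.05870418]), 'finger_force': 0.0, 'opening': 0.9984002356409257}
```

View pics/scene.png

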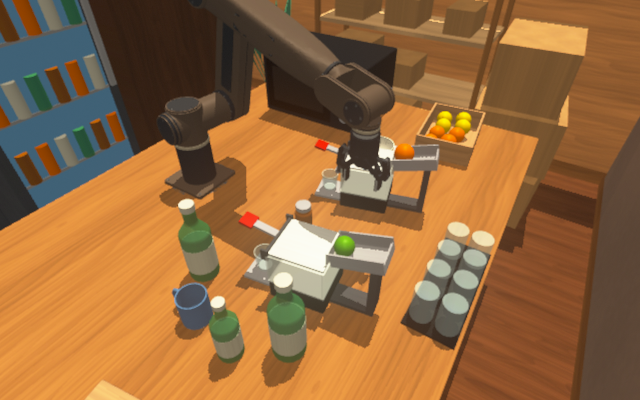

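View pics/side.png

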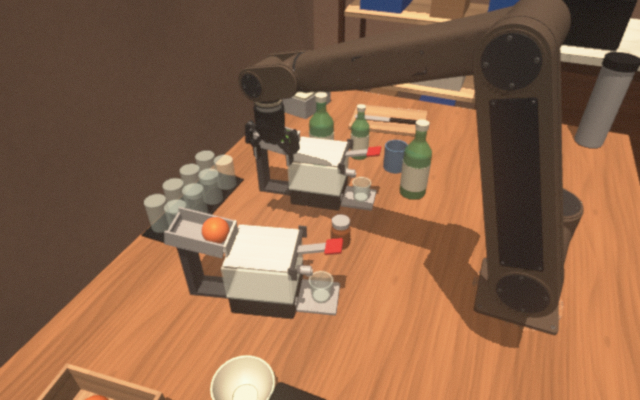

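Scene view: the waiting orange is at (403,152) and its red pad at (322,146). The lime is at (344,245) with its pad at (250,220). Side view: orange at (215,230) with pad (334,246), and the lime press's pad at (374,152).

Candidates: pad (322,146) on the orange's press, pad (250,220) on the lime's press, and loose oranges in the crate around (450,130). I choose the pad at (322,146) scene / (334,246) side.

```bash
python3 - <<'E'
from h import *
C={n:shot(n) for n in('scene','side')}
def blob(c,near,lo,hi):
    h=cv2.cvtColor(c['color'],cv2.COLOR_RGB2HSV)
    m=cv2.inRange(h,lo,hi)
    n,l,s,ce=cv2.connectedComponentsWithStats(m)
    k=min([i for i in range(1,n) if s[i,4]>25],key=lambda i:np.hypot(*(ce[i]-near)))
    return ce[k],s[k]
def tri(a,b):
    o1,d1=ray(C['scene'],*a);o2,d2=ray(C['side'],*b)
    t=np.linalg.lstsq(np.c_[d1,-d2],o2-o1,rcond=None)[0]
    p,q=o1+t[0]*d1,o2+t[1]*d2
    return (p+q)/2,np.linalg.norm(p-q)
red=((0,200,120),(6,255,255)); org=((5,190,130),(16,255,255))
for nm,a,b,r in(('pad_o',(322,146),(334,246),red),('pad_l',(250,220),(374,152),red),('orange',(403,152),(215,230),org)):
    A,sa=blob(C['scene'],a,*r);B,sb=blob(C['side'],b,*r)
    p,e=tri(A,B);print(nm,A,sa,B,sb,p.round(4),round(e,4))
# axis from outer edges of the hopper rim is cross-checked by pad->orange line
c=C['side']['color'][190:320,150:360]
cv2.imwrite('pics/crop.png',cv2.resize(c[:,:,::-1],None,fx=3.7,fy=3.7))
E
```

```text
Traceback (most recent call last):
ValueError: min() iterable argument is empty
```

```bash
cat > m.py <<'E'
from h import *
C={n:shot(n) for n in('scene','side')}
for n,q in(('scene',[(322,146),(250,220),(403,152)]),('side',[(334,246),(374,152),(215,230)])):
    h=cv2.cvtColor(C[n]['color'],cv2.COLOR_RGB2HSV)
    print(n,[h[v,u].tolist() for u,v in q])
def blob(c,near,lo,hi):
    h=cv2.cvtColor(c['color'],cv2.COLOR_RGB2HSV)
    h[...,0]=(h[...,0].astype(int)+20)%180
    u,v=near; w=25
    m=np.zeros(h.shape[:2],np.uint8); m[v-w:v+w,u-w:u+w]=cv2.inRange(h,lo,hi)[v-w:v+w,u-w:u+w]
    n,l,s,ce=cv2.connectedComponentsWithStats(m)
    k=1+np.argmax(s[1:,4])
    return ce[k],s[k]
def tri(a,b):
    o1,d1=ray(C['scene'],*a);o2,d2=ray(C['side'],*b)
    t=np.linalg.lstsq(np.c_[d1,-d2],o2-o1,rcond=None)[0]
    p,q=o1+t[0]*d1,o2+t[1]*d2
    return (p+q)/2,np.linalg.norm(p-q)
red=((10,170,90),(24,255,255)); org=((25,190,90),(37,255,255))
if __name__=='__main__':
  c=C['side']['color'][190:320,150:360]
  cv2.imwrite('pics/crop.png',cv2.resize(c[:,:,::-1],None,fx=3.7,fy=3.7))
  for nm,a,b,r in(('pad_o',(322,146),(334,246),red),('pad_l',(250,220),(374,152),red),('orange',(403,152),(215,230),org)):
    A,sa=blob(C['scene'],a,*r);B,sb=blob(C['side'],b,*r)
    p,e=tri(A,B);print(nm,A,sa,B,sb,p.round(4),round(e,4))
E
python3 m.py
```

```text
scene [[4, 249, 246], [3, 221, 250], [14, 255, 234]]
side [[2, 183, 235], [2, 185, 232], [12, 170, 248]]
pad_o [321.5        144.60810811] [316 140  12  10  74] [333.79828326 245.64806867] [325 238  18  16 233] [0.4287 0.1916 0.1874] 0.0044
pad_l [248.44       219.40571429] [239 212  20  16 175] [373.51515152 150.92929293] [367 147  14   9  99] [ 0.4616 -0.2282  0.1867] 0.0017Traceback (most recent call last):
  File "m.py", line 24, in <module>
    A,sa=blob(C['scene'],a,*r);B,sb=blob(C['side'],b,*r)
                                    ~~~~^^^^^^^^^^^^^^^^
  File "m.py", line 12, in blob
    k=1+np.argmax(s[1:,4])
        ~~~~~~~~~^^^^^^^^^
    return _wrapfunc(a, 'argmax', axis=axis, out=out, **kwds)
    return bound(*args, **kwds)
ValueError: attempt to get argmax of an empty sequence
```

View pics/crop.png

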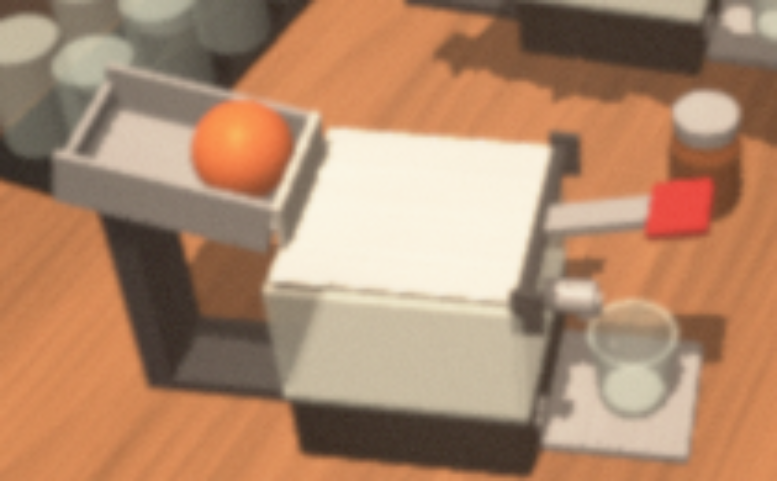

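The crop shows the orange waiting on the chute (crop 240,150) of the press whose red pad is at crop (680,208). The choice is confirmed.

```bash
python3 - <<'E'
from m import *
po,e=tri((321.5,144.6),(333.8,245.6))
org=((22,140,90),(40,255,255))
A,sa=blob(C['scene'],(403,152),*org)
o,e2=tri((403,152),(215,230))
ax=o[:2]-po[:2]; print(A,sa,po,o,e2,np.linalg.norm(ax),np.degrees(np.arctan2(ax[1],ax[0])))
d=ax/np.linalg.norm(ax)
print('hinge',po[:2]+.086*d,'origin',po[:2]+.166*d)
# plane checks with known heights
print(plane(C['side'],333.8,245.6,.192),plane(C['scene'],321.5,144.6,.192),plane(C['side'],215,230,.206),plane(C['scene'],403,152,.206))
E
```

```text
scene [[4, 248, 247], [3, 221, 250], [14, 255, 234]]
side [[2, 183, 235], [2, 185, 232], [12, 168, 248]]
[405.48125633 138.94326241] [380 127  48  32 987] [0.42869715 0.19157145 0.18751665] [0.6935655  0.26399114 0.20800072] 0.0011967960553260007 0.2745903417312473 15.291930312636778
hinge [0.51165228 0.21425285] origin [0.58881985 0.23535183]
[0.42522654 0.19460958 0.192     ] [0.43470372 0.18608198 0.192     ] [0.69442865 0.2620801  0.206     ] [0.69302612 0.2675064  0.206     ]
```

Call:
{"name": "move_arm", "arguments": {"plan": [0, 0, 40, 0, 0, 0, 0, 0, 0, 40, 0, 0, 0, 0, 0, 0, 40, 0, 0, 0, 0, 0, 0, 30, 0, 0, 0, 0], "newtons": 30}}

```text
time: 0.8
eef_pos: [0.6754, -0.0, 0.3476]
tcp_rot: [0.707, 0.707, 0.001, 0.001]
contact_force: [1.0, -0.2, -0.1]
opening: 0.328
finger_force: 0.0
```

Call:
{"name": "move_arm", "arguments": {"plan": [-31, 24, 0, 0, 0, 0, 0, -31, 24, 0, 0, 0, 0, 0, -31, 24, 0, 0, 0, 0, 0, -31, 24, 0, 0, 0, 0, 0, -31, 24, 0, 0, 0, 0, 0, -31, 24, 0, 0, 0, 0, 0, -31, 24, 0, 0, 0, 0, 0, -31, 24, 0, 0, 0, 0, 0, 0, 0, -40, 0, 0, 0, 0, 0, 0, -40, 0, 0, 0, 0, 0, 0, -30, 0, 0, 0, 0, 0, 0, 0, 0, 0, 0, 0]}}

```text
time: 2.0
eef_pos: [0.4237, 0.1915, 0.229]
tcp_rot: [0.707, 0.707, -0.004, -0.003]
contact_force: [-0.3, -0.7, 0.0]
opening: -0.0
finger_force: 0.0
```

```bash
python3 - <<'E'
from h import *
s=ctrl.get_state();print(s['time'],s['eef_pos'],s['qpos'],s['contact_force'])
a=shot('side')['color'][170:310,220:420];b=shot('scene')['color'][70:210,240:440]
cv2.imwrite('pics/c1.png',cv2.resize(np.hstack([a,b])[:,:,::-1],None,fx=2,fy=2))
E
```

```text
2.0 [0.42373331 0.19147798 0.22902645] [ 2.05689329e-01 -2.14013911e-01  2.02750761e+00 -8.74278823e-06
  1.33778557e+00  2.05402309e-01] [-0.26249589 -0.69510269  0.01030361]
```

View pics/c1.png

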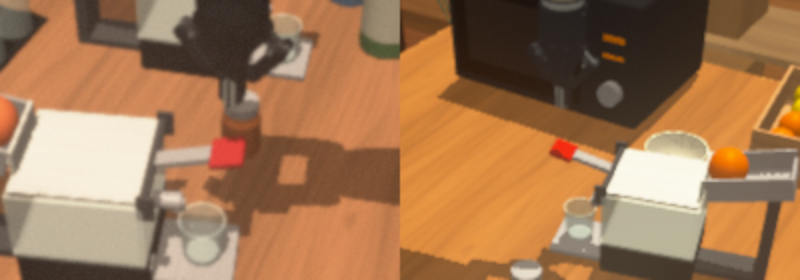

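The tip hangs over the red pad in both views: tip at about (339,222) against pad (334,246) in the side view, and (321,124) against (322,145) in the scene view. I'll check that numerically.

```bash
python3 - <<'E'
from m import *
A,sa=blob(C['scene'],(322,146),*red);B,sb=blob(C['side'],(334,246),*red)
print(A,sa,B,sb,tri(A,B))
print(plane(C['side'],*B,.19),plane(C['scene'],*A,.19))
E
```

```text
scene [[4, 235, 245], [3, 222, 249], [14, 253, 233]]
side [[2, 186, 229], [1, 191, 226], [12, 173, 244]]
[321.38666667 144.41333333] [316 140  12  10  75] [333.76170213 245.9787234 ] [325 238  18  16 235] (array([0.42805697, 0.19252358, 0.18748507]), np.float64(0.003765250221130302))
[0.42558393 0.19386    0.19      ] [0.43205234 0.18962175 0.19      ]
```

Call:
{"name": "move_arm", "arguments": {"plan": [6, 1, -12, 0, 0, 0, 0, 0, 0, -12, 0, 0, 0, 0, 0, 0, -10, 0, 0, 0, 0, 0, 0, -6, 0, 0, 0, 0, 0, 0, -6, 0, 0, 0, 0, 0, 0, -6, 0, 0, 0, 0]}}

```text
time: 2.8
eef_pos: [0.433, 0.193, 0.1815]
tcp_rot: [0.707, 0.707, -0.0, -0.0]
contact_force: [0.0, -0.1, 0.4]
opening: 0.001
finger_force: 0.0
```

```bash
python3 - <<'E'
from h import *
s=ctrl.get_state();print(s['time'],s['eef_pos'],s['contact_force'])
a=shot('side')['color'][200:300,280:380];b=shot('scene')['color'][90:190,270:370]
cv2.imwrite('pics/c2.png',cv2.resize(np.hstack([a,b])[:,:,::-1],None,fx=4,fy=4,interpolation=cv2.INTER_CUBIC))
print(ctrl.get_state()['contact_force'])
E
```

```text
2.8 [0.43296109 0.19301986 0.18149622] [ 0.00924921 -0.12887379  0.39043283]
[-0.60364276  0.55894944 -0.64700728]
```

View pics/c2.png

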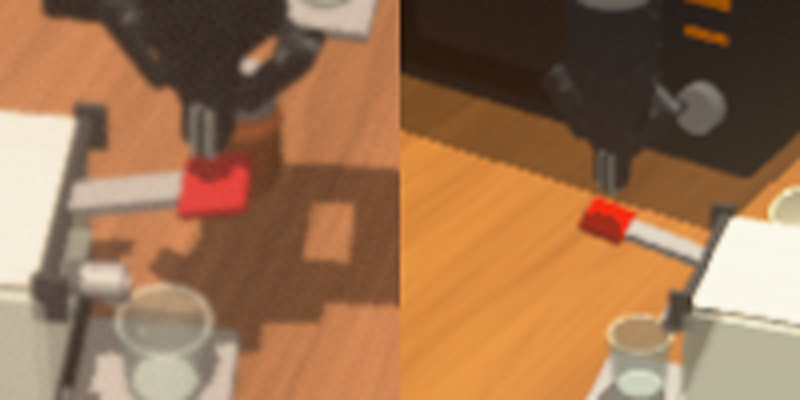

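The tip ends at side (331,238) and scene (322,138). In both views it sits just above the pad's far edge with its shadow on the pad, so it is still above it. I'll triangulate the tip.

```bash
python3 - <<'E'
from m import *
print(C['side'].keys())
print(tri((322,138),(331.2,238)), tri((322.2,145),(333.8,246.2)))
o,d=ray(C['scene'],322,138)
E
```

```text
scene [[4, 212, 160], [4, 222, 249], [14, 251, 233]]
side [[2, 188, 225], [16, 100, 74], [12, 172, 244]]
dict_keys(['color', 'fov_y', 'cx', 'cy', 'origin', 'orientation'])
(array([0.43183331, 0.19400405, 0.21276357]), np.float64(0.00018748005143512)) (array([0.42955758, 0.19251429, 0.18591103]), np.float64(0.0068054574654665126))
```

Call:
{"name": "move_arm", "arguments": {"plan": [0, 0, -5, 0, 0, 0, 0, 0, 0, -5, 0, 0, 0, 0, 0, 0, 0, 0, 0, 0, 0]}}

```text
time: 3.3
eef_pos: [0.4324, 0.1929, 0.1711]
tcp_rot: [0.707, 0.707, -0.001, -0.0]
contact_force: [0.4, -0.2, 0.7]
opening: -0.0
finger_force: 0.0
```

```bash
python3 - <<'E'
from h import *
f=[]
for i in range(2):
    s=ctrl.get_state();f.append(s['contact_force']);c=shot('side')['color'][200:300,280:380];b=shot('scene')['color'][90:190,270:370]
print(s['eef_pos'],np.mean(f,0))
cv2.imwrite('pics/c3.png',cv2.resize(np.hstack([c,b])[:,:,::-1],None,fx=4,fy=4,interpolation=cv2.INTER_CUBIC))
E
```

```text
[0.43284083 0.19300398 0.1717976 ] [ 0.4415888  -0.42594941  0.37022865]
```

View pics/c3.png

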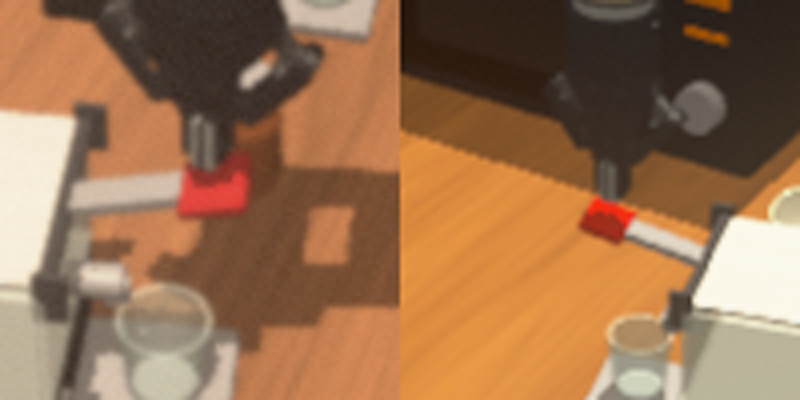

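The tip is now at side (331.7,242) and scene (322,139), still above an undepressed pad. I'll keep descending gently.

Call:
{"name": "move_arm", "arguments": {"plan": [0, 0, -5, 0, 0, 0, 0, 0, 0, -5, 0, 0, 0, 0, 0, 0, 0, 0, 0, 0, 0]}}

```text
time: 3.8
eef_pos: [0.4322, 0.1929, 0.1608]
tcp_rot: [0.707, 0.707, -0.001, -0.001]
contact_force: [0.2, 0.2, 0.2]
opening: 0.0
finger_force: 0.0
```

Call:
{"name": "move_arm", "arguments": {"plan": [0, 0, -5, 0, 0, 0, 0, 0, 0, -5, 0, 0, 0, 0, 0, 0, 0, 0, 0, 0, 0]}}

```text
time: 4.1
eef_pos: [0.433, 0.193, 0.1517]
tcp_rot: [0.707, 0.707, -0.0, -0.0]
contact_force: [0.0, 0.5, 0.8]
opening: 0.002
finger_force: 0.4
```

```bash
python3 - <<'E'
from h import *
f=[]
for i in range(2):
    s=ctrl.get_state();f.append(s['contact_force']);c=shot('side')['color'][200:300,280:380];b=shot('scene')['color'][90:190,270:370]
print(s['eef_pos'],np.mean(f,0))
cv2.imwrite('pics/c4.png',cv2.resize(np.hstack([c,b])[:,:,::-1],None,fx=4,fy=4,interpolation=cv2.INTER_CUBIC))
E
```

```text
[0.43294766 0.19299686 0.1518373 ] [ 0.18845819 -0.48786291  0.38693431]
```

View pics/c4.png

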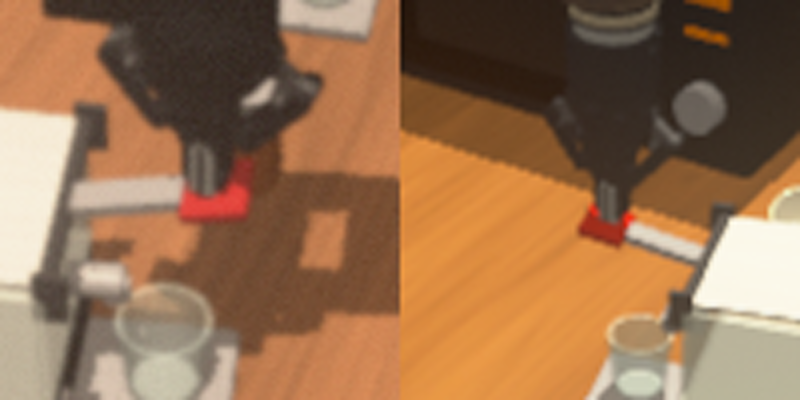

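In both views the tip now sits on the pad, at side (332,249) and scene (323,145), slightly toward the hinge end. Contact comes at a reported z of about 0.153. I'll shift outward a little and press.

Call:
{"name": "move_arm", "arguments": {"plan": [-4, -1, 2, 0, 0, 0, 0, -5, -1, 0, 0, 0, 0, 0, 0, 0, -6, 0, 0, 0, 0, 0, 0, -6, 0, 0, 0, 0, 0, 0, -6, 0, 0, 0, 0, 0, 0, -6, 0, 0, 0, 0, 0, 0, 0, 0, 0, 0, 0]}}

```text
time: 5.0
eef_pos: [0.4236, 0.1909, 0.1285]
tcp_rot: [0.707, 0.707, -0.0, -0.0]
contact_force: [0.3, -0.1, -0.1]
opening: -0.003
finger_force: 0.0
```

```bash
python3 - <<'E'
from h import *
f=[]
for i in range(2):
    s=ctrl.get_state();f.append(s['contact_force']);c=shot('side')['color'][170:310,180:380];b=shot('scene')['color'][70:210,260:460]
print(s['eef_pos'],np.mean(f,0),s['finger_force'])
cv2.imwrite('pics/c5.png',cv2.resize(np.hstack([c,b])[:,:,::-1],None,fx=2,fy=2,interpolation=cv2.INTER_CUBIC))
E
```

```text
[0.42395927 0.19100019 0.12918927] [-0.26557686 -0.06480802 -0.26022306] 0.0
```

View pics/c5.png

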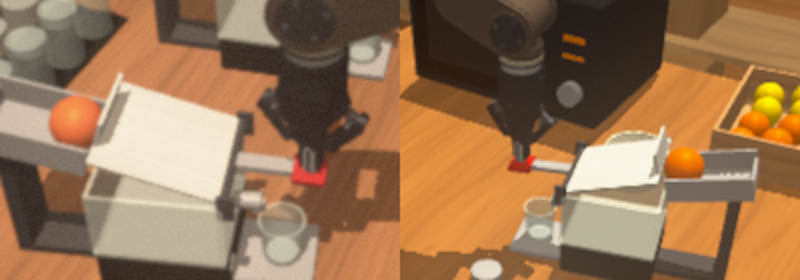

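The lid is rising: the lip is up at side crop (110,90), the pad is under the tip at (310,172), and the orange is still held. Continuing along the arc.

Call:
{"name": "move_arm", "arguments": {"plan": [0, 0, -6, 0, 0, 0, 0, 1, 0, -6, 0, 0, 0, 0, 1, 0, -6, 0, 0, 0, 0, 1, 1, -6, 0, 0, 0, 0, 2, 0, -6, 0, 0, 0, 0, 2, 1, -6, 0, 0, 0, 0, 2, 0, -5, 0, 0, 0, 0, 0, 0, 0, 0, 0, 0, 0, 0, 0, 0, 0, 0, 0, 0, 0, 0, 0, 0, 0, 0, 0]}}

```text
time: 6.2
eef_pos: [0.4324, 0.1928, 0.0887]
tcp_rot: [0.707, 0.707, -0.001, -0.0]
contact_force: [-1.3, -1.1, 2.0]
opening: -0.0
finger_force: 1.1
```

```bash
python3 - <<'E'
from h import *
f=[]
for i in range(2):
    s=ctrl.get_state();f.append(s['contact_force']);c=shot('side')['color'][170:310,180:380];b=shot('scene')['color'][70:210,260:460]
print(s['eef_pos'],np.mean(f,0),s['finger_force'])
cv2.imwrite('pics/c6.png',cv2.resize(np.hstack([c,b])[:,:,::-1],None,fx=2,fy=2,interpolation=cv2.INTER_CUBIC))
E
```

```text
[0.43238825 0.19279696 0.08878064] [-1.74221073 -0.89234947  1.71281691] 1.0855254996567965
```

View pics/c6.png

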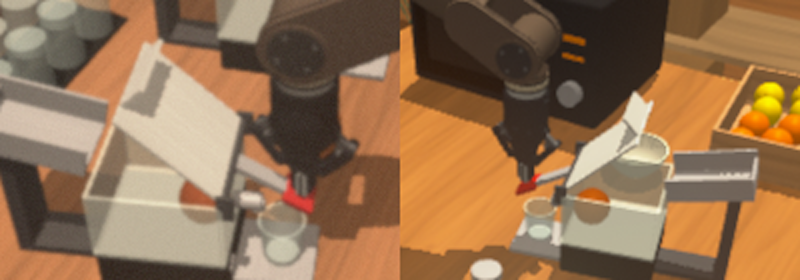

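The orange is inside the hopper (side crop (195,198)), the chute is empty, and the lid is held well up. Now I'll let the lever rise slowly, retracing the arc.

Call:
{"name": "move_arm", "arguments": {"plan": [0, 0, 0, 0, 0, 0, 0, 0, 0, 0, 0, 0, 0, 0, 0, 0, 3, 0, 0, 0, 0, -1, 0, 4, 0, 0, 0, 0, -2, 0, 4, 0, 0, 0, 0, -1, -1, 4, 0, 0, 0, 0, -1, 0, 4, 0, 0, 0, 0, -1, 0, 4, 0, 0, 0, 0, -1, -1, 4, 0, 0, 0, 0, -1, 0, 4, 0, 0, 0, 0, -1, 0, 4, 0, 0, 0, 0, 0, 0, 4, 0, 0, 0, 0]}}

```text
time: 7.6
eef_pos: [0.4253, 0.1912, 0.1292]
tcp_rot: [0.707, 0.707, 0.002, 0.001]
contact_force: [1.3, 0.2, 2.7]
opening: 0.003
finger_force: 1.3
```

Call:
{"name": "move_arm", "arguments": {"plan": [0, 0, 3, 0, 0, 0, 0, 0, 0, 3, 0, 0, 0, 0, 0, 0, 3, 0, 0, 0, 0, 0, 0, 3, 0, 0, 0, 0, 0, 0, 3, 0, 0, 0, 0, 0, 0, 3, 0, 0, 0, 0, 1, 0, 3, 0, 0, 0, 0, 1, 0, 3, 0, 0, 0, 0, 1, 0, 3, 0, 0, 0, 0, 0, 0, 3, 0, 0, 0, 0, 0, 0, 3, 0, 0, 0, 0, 0, 0, 3, 0, 0, 0, 0]}}

```text
time: 8.8
eef_pos: [0.4263, 0.1906, 0.1635]
tcp_rot: [0.707, 0.707, -0.001, -0.0]
contact_force: [-0.2, 0.5, -0.3]
opening: 0.003
finger_force: 0.0
```

Call:
{"name": "move_arm", "arguments": {"plan": [0, 0, 3, 0, 0, 0, 0, 0, 0, 3, 0, 0, 0, 0, 0, 0, 5, 0, 0, 0, 0, 0, 0, 20, 0, 0, 0, 0, 0, 0, 40, 0, 0, 0, 0, 0, 0, 0, 0, 0, 0, 0, 0, 0, 0, 0, 0, 0, 0, 0, 0, 0, 0, 0, 0, 0]}}

```text
time: 9.6
eef_pos: [0.4264, 0.1909, 0.2341]
tcp_rot: [0.707, 0.707, -0.001, -0.0]
contact_force: [-1.2, -0.0, 0.3]
opening: 0.003
finger_force: 0.0
```

```bash
python3 - <<'E'
from h import *
s=ctrl.get_state();c=shot('side')['color'][170:310,180:380];b=shot('scene')['color'][70:210,260:460]
print(s['time'],s['eef_pos'])
cv2.imwrite('pics/c7.png',cv2.resize(np.hstack([c,b])[:,:,::-1],None,fx=2,fy=2,interpolation=cv2.INTER_CUBIC))
E
```

```text
9.6 [0.42640235 0.19088473 0.23410164]
```

View pics/c7.png

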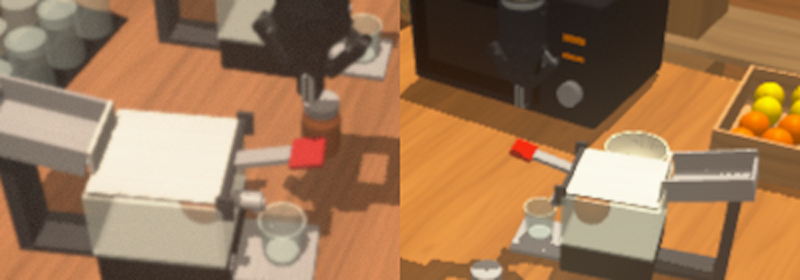

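The lid is fully shut (side crop (165,150)), the orange shows through the hopper wall (scene crop (592,208)), the pad is back up and the gripper is clear.

```bash
python3 -c "
from h import *
print(order.sign_off())"
```

```text
the job is handed in; nothing more can be done
None
```

The job is handed in: the orange rolled into its hopper while the lid was held up, the lid then closed slowly under the fingertips and looks fully shut, and I saw no sign of anything else being disturbed, though sign-off returned no verdict.

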